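# Tip salvaged parts off the toolbox lid and hold it open

## Task

Slide the aluminium bin, square and centred, up against the back of the toolbox while the lid is still shut. Then lift the lid by its bar handle so that the three salvaged parts lying on it slide off over the back into the bin, and keep holding the lid open at 60 degrees so that a colleague can reach the tools: it falls shut by itself, so finish while still holding it there. Leave everything else on the bench where it is.

Things in the scene. Friction and masses are not known exactly. Their poses are not given: they have to be found in the camera images.
- toolbox: Grey plastic toolbox, 180 (its x) x 260 (its y) x 120 high, heavy: it does not shift. Origin at the centre of its underside; its x axis points from its front face (the side with clasps, and the bar handle) to its back face (the hinge side). Back face 90 from the origin, along +x; front face 90 along -x.
- hinge (a point): Middle of the lid's hinge line, at the top of the toolbox's back edge: 90 along the toolbox's +x from its origin, 120 high. The hinge line runs along the toolbox's y.
- lid (a joint): Opening angle of the toolbox lid in rad: 0 shut, 1.047 is 60 degrees, stop at 1.4; the front edge rises. The lid (0.6 kg) has no stay and falls shut from any angle. It is dished like a tray: a plate 264 wide and 6 thick, top face 8 above the hinge line, from 185 in front of the hinge line to a lip 25 behind it, with rims 22 high on the front and both sides, none at the back.
- bail (a point): Middle of the lid's handle: a round steel bar 14 thick, 120 long, parallel to the hinge line, 45 out in front of the lid's front edge (38 clear), on an arm at each end. Lid shut: 230 in front of the hinge line and 125 above the table; it circles the hinge line as the lid opens (about 322 above the table at 60 degrees). Frame: the lid's, x from bar to hinge, y along the bar.
- bin: Loose open aluminium bin, 150 (its x) x 290 (its y), 0.45 kg, walls 5 thick: front (-x) and side walls 70 high, back (+x) wall 100 high. Origin at the centre of its underside. It stands some 5 to 9 cm behind the toolbox with its low front wall towards it. Up against the toolbox, squarely, its origin is 165 from the toolbox's origin along the toolbox's +x; the open lid's lip clears it.
- tab (a point): Grip point of the bin's upright tab, 125 above the table: a plate 10 thick (bin x), 70 wide (bin y), standing on the outside of the bin's high back wall, 80 from the bin's origin along its +x, and reaching up to 145 above the table.
- heatsink_mid (a point): Centre of a finned aluminium heat sink, 44 x 44 x 28 high, 90 g, lying loose on the lid.
- transformer_mid (a point): Centre of a small transformer, dark core 46 x 16 x 36 with copper winding 28 x 40 x 26, 150 g, lying loose on the lid.
- motor_mid (a point): Centre of a small flat-sided steel motor, 44 x 28 x 22, 70 g, lying loose on the lid.
- harddrive: Bystander, to be left alone: bare hard drive, a flat metal slab 145 x 100 x 25 (mm). Origin at its underside.
- screwdriver: Bystander, to be left alone: screwdriver with amber handle, 190 long (mm). Origin at its underside.
- hammer: Bystander, to be left alone: hammer with wooden handle, 300 long (mm). Origin at its underside.
- dish: Bystander, to be left alone: round steel dish of screws, 116 across, 25 high (mm). Origin at its underside.
- speaker: Bystander, to be left alone: loudspeaker lying on its magnet, 120 across, 55 high (mm). Origin at its underside.
Things that resemble listed ones, but are neither listed nor needed, are in the scene too. Of the things shaped like the part that bears motor_mid, the bare steel one is meant.

How it is judged:
By the outcome, as a careful person would: the job done as asked, in the order asked, and still so for the second after the job is handed in, while the arm keeps its last pose, push and grip.
It also fails if it takes over 53 s, if anything falls off the work surface, if the arm or the gripper's body presses on something with over 40 N, if the wrist force passes 120 N, or if a joint passes its speed limit or range.

## Robot

A 6-joint arm with a two-finger parallel gripper is mounted at the origin on the work surface. World frame = base frame: x ahead of the robot, y to its left, z up, the work surface at z = 0. Lengths are in mm, angles in degrees, forces in N, time in s.
With the tool pointing down it reaches from about 275 to 825 mm from the base axis. Payload 4.9 kg.
Tool frame: the origin (TCP) lies between the finger pads; the fingertips stand 8 mm ahead of it and the grasp point (between the pads) lies 11 mm behind it (bot.tip_extent is the distance from the TCP to the fingertips, in mm); x points along the fingers, y is the direction in which the jaws open and shut, and the axes are right-handed (so a half turn about x gives the same grasp; the last joint's range is limited). The gripper opens to 85 mm and grips with 20 to 120 N. Pads are 22 mm wide; open, the fingers measure 114 mm over their backs; the gripper's body (76 mm by 85 mm) begins 54 mm behind the grasp point. The pads swing forward as they close: fully open they stand 13 mm farther back than shut.
Start: joints at [-76.329, 18.69, -11.035, 60.275, 0, 82.311], TCP at [200.336, -512.234, 239.281] pointing down, gripper open.
Joint ranges: [-152.03, 152.03], [-55.5, 102.48], [-74.3, 77.21], [-110.64, 120.58], [-84.22, 78.4], [-180, 180]. Speed limits (degrees/s): [147.25, 147.25, 180, 180, 180, 180].

## Interface

Orientations are given as a 3x3 rotation matrix whose columns are the frame's x, y, z axes.
In Python, from bench import status, viewer, bot, models gives the robot as it stands.
- The arm moves only by the shell command python3 -m inch 'ROWS' [OPENING]. ROWS is JSON, a list of rows, each a list of 4 numbers: the shift along the world's x, y, z in mm, then the turn about the world's z in degrees. In form: [[tx, ty, tz, yaw], ...]. A call has 1 to 10 rows; each row is the pose to reach, as a shift and turn from the pose measured when the call began; what a row does not reach only later rows make up. A row lasts 1/12 s, in which the tool goes at most 41.7 mm and 7.16 degrees, less where a joint would pass 70% of its speed; a pose out of reach is approached as far as the arm can. A call with a gripper value outside its range is refused whole. OPENING is the closure in counts, from 0 (fully open) to 255 (shut), set as the call begins (- or left out, the last holds). The fingers move at their own pace and stop on an object; the grip force is fixed at half the most. Time passes only in rows, so rows that repeat a pose let the fingers close. It gives the time, the measured TCP pose, the force and the opening at its end, in the units of the state.
- status.observe(): the state, without advancing time (a new reading comes with each control period).
- viewer.read_camera(name): name is "side" or "top" or "wrist"; returns a dict with "image" (400x640x3 uint8, blue, green, red), "camera_matrix" (3x3 intrinsics, pixels), "k1" (the pictures are not rectified: a ray, as slopes to the right and down, at radius r is drawn at 1 + k1 r^2 times it, then the intrinsics apply), "rvec" (rotation vector, rad) and "tvec" (3), from world to camera coordinates, as OpenCV has them. Camera axes: x right, y down, z forward; pixel columns grow to the right and rows downward; lengths in mm; the calibration is good to about 2 mm. A picture is of the moment at which its call begins. There is no depth.
- bot.job_done(): hands the job in, once; it reports no verdict.
Trained networks look in the newest picture that a camera, given by its name, has taken for a name from the list of things; names that differ only in an ending like _2 or _b are one class to them, and where a whole thing is asked for, a point or a joint stands for the part that bears it (a point fixed in the world has none). Each returns a list of dicts, best first, with "p" (0 to 1); they miss things now and then, are a little off and sometimes report something else, mostly with a low value. They report only what shows in the picture. A call takes as long as a camera call. They do not tell look-alikes from the thing itself.
- models.look_for(camera, target): "position" ([x, y, z] in mm, in world coordinates, good to about 4 mm: the middle of the surface that is visible of it).
The state is a dict: "clock": time; "joint_positions": joint angles; "qd": joint speeds; "joint_torque": joint torques, N m; "eef_pos": TCP position; "tcp_rot": TCP orientation; "contact_force": force on the tool from outside, world axes, zero at the start; "wrist_torque": the same for the moment, N m; "gripper_width": finger opening in mm.
Only numpy, scipy, OpenCV 4.12 (cv2) and the standard library are available. Lean on these libraries where they do the work, as an engineer would, in place of code of your own. Each camera call takes 0.05 s, during which the arm holds its last target. There are 200 camera calls.

## Working session

There is one attempt and no reset: what is moved stays moved. The work goes in short steps, Python scripts to look and compute and a shell command to move; the robot and the scene stay as the last step left them, time stands still between calls to the robot, and variables do not carry over. Pictures are saved under pics/ and viewed, about 8 in all and at most 12, crops included, and the job is handed in when it is done.

```bash
ls; mkdir -p pics; cat > h.py <<'E'
import numpy as np, cv2
from bench import status, viewer, bot, models
def cam(n,save=None):
    d=viewer.read_camera(n)
    if save: cv2.imwrite('pics/'+save,d['image'])
    return d
def proj(d,P):
    R=cv2.Rodrigues(np.array(d['rvec'],float))[0]
    c=np.atleast_2d(P)@R.T+np.array(d['tvec'],float).ravel()
    s=c[:,:2]/c[:,2:]; s=s*(1+d['k1']*(s**2).sum(1,keepdims=True))
    K=np.array(d['camera_matrix']); return s@K[:2,:2].T+K[:2,2]
def ray(d,uv,z):
    K=np.array(d['camera_matrix']); R=cv2.Rodrigues(np.array(d['rvec'],float))[0]
    q=(np.array(uv,float)-K[:2,2])/[K[0,0],K[1,1]]; s=q.copy()
    for _ in range(20): s=q/(1+d['k1']*(s@s))
    C=-R.T@np.array(d['tvec'],float).ravel(); v=R.T@np.array([s[0],s[1],1]); return C+v*(z-C[2])/v[2]
E
python3 - <<'E'
from h import *
for n in ['top','side']:
    d=cam(n,n+'0.png')
    R=cv2.Rodrigues(np.array(d['rvec'],float))[0]; print(n,'cam at',(-R.T@np.array(d['tvec']).ravel()).round(),d['k1'])
    for t in ['toolbox','bail','bin','tab','heatsink_mid','transformer_mid','motor_mid','harddrive','screwdriver','hammer','dish','speaker','hinge']:
        try:
            for r in models.look_for(n,t)[:3]: print(t,np.round(r['position']),round(r['p'],2),proj(d,r['position']).round()[0])
        except Exception as e: print(t,e)
s=status.observe(); print({k:np.round(v,3).tolist() for k,v in s.items()})
E
```

```text
pics
top cam at [ 282.   52. 1390.] -0.10565409390335485
toolbox [506. -84. 130.] 0.86 [382. 206.]
bail [509. -85. 132.] 0.97 [383. 204.]
bin [583. 152.  -0.] 0.66 [294. 189.]
tab [586. 150.   7.] 0.57 [295. 187.]
heatsink_mid [506. -86. 130.] 0.6 [383. 206.]
heatsink_mid [ 502. -132.  149.] 0.55 [402. 206.]
heatsink_mid [ 726. -140.   27.] 0.21 [395. 136.]
transformer_mid [426. -98. 157.] 0.68 [391. 235.]
motor_mid [ 687. -330.   19.] 0.62 [461. 149.]
motor_mid [ 577. -113.  148.] 0.53 [393. 177.]
harddrive [482. 453.  24.] 0.58 [187. 225.]
harddrive [ 724. -138.   27.] 0.57 [394. 137.]
screwdriver [ 487. -308.   23.] 0.58 [459. 218.]
hammer [482. 452.  25.] 0.86 [187. 224.]
hammer [ 500. -134.  154.] 0.68 [403. 206.]
dish [271. 339.   7.] 0.59 [227. 301.]
speaker [ 323. -348.   55.] 0.58 [481. 276.]
hinge [507. -84. 131.] 0.94 [383. 205.]
side cam at [ 349. -812.  768.] 0.017396551725618672
toolbox [ 500. -168.  130.] 0.97 [326. 251.]
bail [ 506. -123.  130.] 0.91 [324. 239.]
bail [596. 210.  50.] 0.44 [327. 189.]
bin [595. 212.  51.] 0.96 [326. 188.]
bin [ 510. -125.  133.] 0.31 [
[... 402 characters left out ...]
.  22.] 0.79 [280. 166.]
hammer [ 719. -159.   28.] 0.72 [403. 262.]
dish [273. 351.  14.] 0.57 [231. 189.]
dish [ 577. -127.  149.] 0.42 [351. 230.]
dish [ 501. -164.  129.] 0.29 [326. 251.]
speaker [ 294. -353.   55.] 0.65 [251. 355.]
hinge [ 502. -163.  128.] 0.92 [326. 251.]
{'clock': 1.4, 'joint_positions': [-76.328, 18.691, -11.037, 60.276, -0.0, 82.31], 'qd': [0.032, -0.079, 0.016, -0.026, 0.113, 0.052], 'joint_torque': [-0.002, -44.333, 26.275, 0.001, -0.0, 0.0], 'eef_pos': [200.337, -512.207, 239.258], 'tcp_rot': [[-0.0, 0.364, -0.931], [0.0, -0.931, -0.364], [-1.0, -0.0, -0.0]], 'contact_force': [-1.858, 0.451, 0.29], 'wrist_torque': [0.03, -0.041, -0.017], 'gripper_width': 85.515}
```

View images.

```bash
python3 - <<'E'
import cv2
a=cv2.imread('pics/top0.png')[100:320,160:520]; cv2.imwrite('pics/topc.png',cv2.resize(a,None,fx=2.2,fy=2.2,interpolation=cv2.INTER_CUBIC))
a=cv2.imread('pics/side0.png')[120:380,200:460]; cv2.imwrite('pics/sidec.png',cv2.resize(a,None,fx=2.3,fy=2.3,interpolation=cv2.INTER_CUBIC))
E
```

```text
(no output)
```

View pics/topc.png

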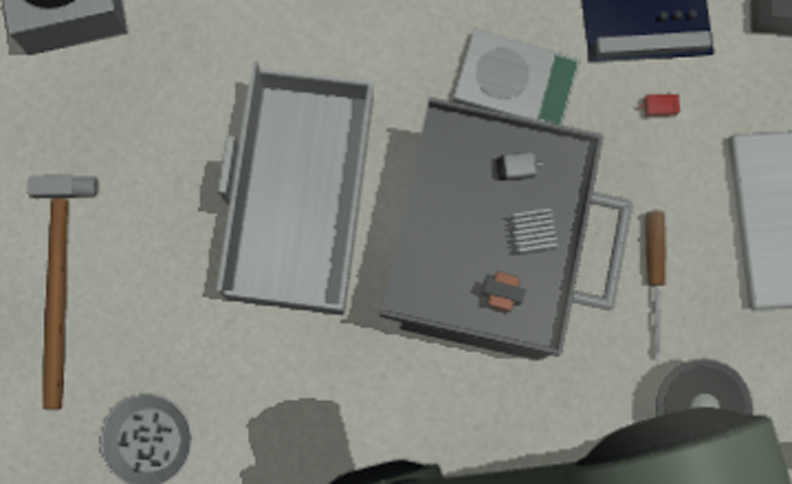

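View pics/sidec.png

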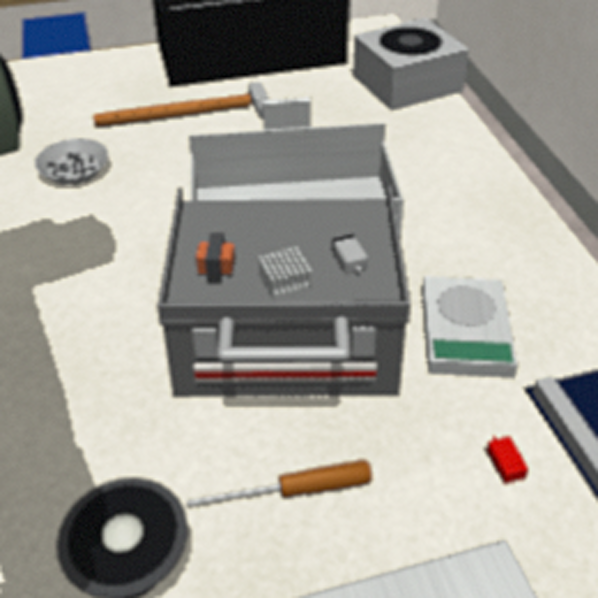

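```bash
cat > fit.py <<'E'
from h import *
from scipy.optimize import least_squares
def place(p,L):
    c,s=np.cos(p[2]),np.sin(p[2]); L=np.atleast_2d(np.array(L,float))
    return np.c_[p[0]+c*L[:,0]-s*L[:,1], p[1]+s*L[:,0]+c*L[:,1], L[:,2]]
def fit(p0,sets):
    f=lambda p: np.concatenate([(proj(d,place(p,L))-uv).ravel() for d,L,uv in sets])
    r=least_squares(f,p0,loss='soft_l1'); print('fit',r.x[:2].round(1),np.degrees(r.x[2]).round(2)); 
    for d,L,uv in sets: print((proj(d,place(r.x,L))-uv).round(1).tolist())
    return r.x
E
cat > a.py <<'E'
from fit import *
dt,ds=cam('top'),cam('side')
T=lambda a:np.array(a)/2.2+[160,100]
S=lambda a:np.array(a)/2.3+[200,120]
tb=fit([510,-80,1.36],[(dt,[[-95,-132,150],[-95,132,150],[115,-132,150],[-147,-60,125],[-147,60,125]],T([[600,135],[558,355],[430,100],[631,203],[610,306]])),
 (ds,[[-95,-132,150],[-95,132,150],[-90,-130,0],[-90,130,0]],S([[407,308],[162,307],[400,393],[173,395]]))])
bn=fit([585,152,1.4],[(dt,[[75,-145,100],[75,145,100],[-75,-145,70],[-75,145,70],[85,-35,145],[85,35,145]],T([[257,66],[222,295],[373,86],[343,312],[229,138],[221,194]])),
 (ds,[[75,-145,100],[75,145,100]],S([[384,126],[192,138]]))])
goal=place(tb,[[165,0,0]])[0]; print('bin goal',goal,'bail',place(tb,[[-140,0,125]]),'tab',place(bn,[[80,0,125]]),'tab goal',place(tb,[[245,0,125]]))
np.save('tb.npy',tb);np.save('bn.npy',bn)
im=cv2.resize(dt['image'][100:320,200:480],None,fx=2.8,fy=2.5*1.12)
def dr(p,L,col):
    q=proj(dt,place(p,L)); q=((q-[200,100]+.5)*2.8).astype(int); cv2.polylines(im,[q],True,col,1)
def box(x0,x1,w,z): return [[x0,-w,z],[x1,-w,z],[x1,w,z],[x0,w,z]]
dr(tb,box(-95,115,132,150),(0,0,255));dr(tb,box(-147,-133,60,125),(0,0,255))
dr(bn,[[-75,-145,70],[75,-145,100],[75,145,100],[-75,145,70]],(0,255,0));dr(bn,box(75,85,35,145),(0,255,0)); dr(bn,box(-75,75,145,0),(255,0,0)); dr(bn,box(-70,70,140,5),(255,0,255))
cv2.imwrite('pics/ov.png',im)
E
python3 a.py
```

```text
fit [511.9 -95.3] 76.08
[[0.9, -0.5], [0.7, -0.1], [-1.3, -1.8], [-0.5, 1.6], [0.8, -0.3]]
[[1.7, -2.5], [-2.8, -1.4], [-0.4, 0.7], [-0.6, 0.2]]
fit [576.2 139.5] 81.51
[[-0.4, -1.3], [-0.9, -0.5], [1.5, -0.5], [1.3, 0.4], [0.4, -0.2], [-0.2, 0.5]]
[[-0.4, -1.2], [-3.1, -1.1]]
bin goal [551.56743061  64.8828102    0.        ] bail [[ 478.21566387 -231.16535872  125.        ]] tab [[588.05113375 218.62366547 125.        ]] tab goal [[570.80723827 142.53478893 125.        ]]
```

View pics/ov.png

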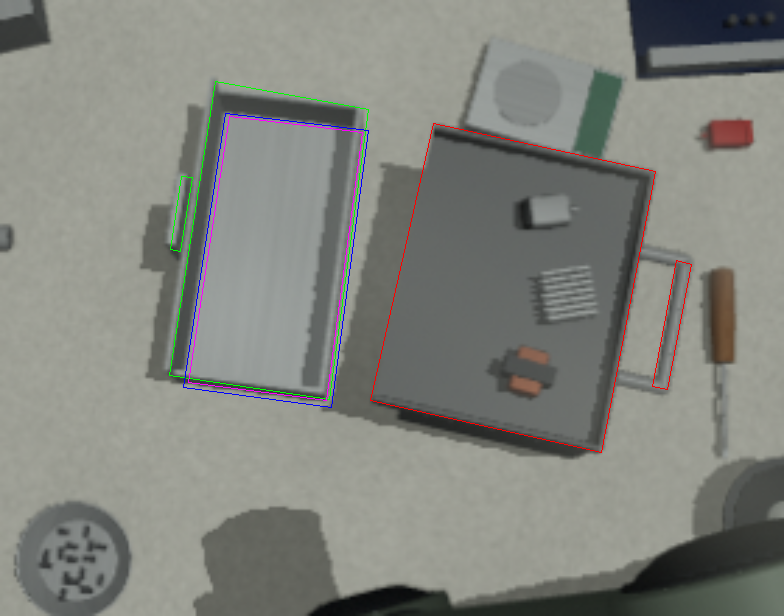

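```bash
python3 -m inch '[[388,731,40,150],[388,731,40,150],[388,731,40,150],[388,731,40,150],[388,731,40,150],[388,731,40,150],[388,731,40,150],[388,731,40,150],[388,731,40,150],[388,731,40,150]]'
```

```text
clock: 2.33
eef_pos: [396.0, -142.8, 259.8]
tcp_rot: [[0.001, 0.998, 0.058], [-0.001, 0.058, -0.998], [-1.0, 0.001, 0.001]]
contact_force: [0.5, 0.5, 0.2]
gripper_width: 85.6
```

```bash
python3 -m inch '[[192,361,0,78],[192,361,0,78],[192,361,0,78],[192,361,0,78],[192,361,0,78],[192,361,0,78],[192,361,0,78],[192,361,0,78],[192,361,0,78],[192,361,0,78]]'; python3 -m inch '[[0,0,0,7],[0,0,0,7],[0,0,0,7]]';python3 - <<'E'
from h import *
s=status.observe();print(s['eef_pos'],np.degrees(np.arctan2(s['tcp_rot'][1][1],s['tcp_rot'][0][1])))
d=cam('wrist','w1.png')
R=cv2.Rodrigues(np.array(d['rvec'],float))[0]; print((-R.T@np.array(d['tvec']).ravel()).round())
E
```

```text
clock: 3.17
eef_pos: [588.8, 221.0, 259.7]
tcp_rot: [[0.001, 0.258, 0.966], [0.001, 0.966, -0.258], [-1.0, 0.001, 0.001]]
contact_force: [0.4, -0.9, 0.2]
gripper_width: 85.5
clock: 3.42
eef_pos: [588.4, 221.1, 259.2]
tcp_rot: [[-0.0, 0.141, 0.99], [0.001, 0.99, -0.141], [-1.0, 0.001, -0.0]]
contact_force: [0.1, -0.6, -0.2]
gripper_width: 85.2
[588.40325075 221.10125772 259.18685171] 81.8988146279541
[504. 234. 394.]
```

View pics/w1.png

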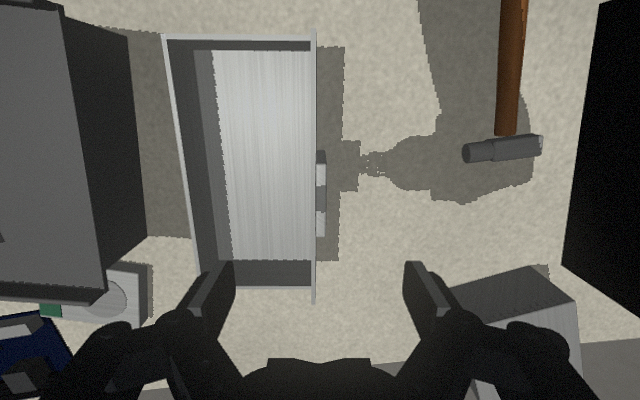

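```bash
python3 - <<'E'
from fit import *
d=cam('wrist'); bn=np.load('bn.npy')
print(proj(d,place(bn,[[75,-35,145],[75,35,145],[85,-35,145],[85,35,145],[75,-145,100],[75,145,100],[-75,145,70]])).round(1))
g=cv2.cvtColor(d['image'],cv2.COLOR_BGR2GRAY)
for r in (90,120,165,195,230,275): print(r,g[r,308:336].tolist())
print(g[140:250,321].tolist())
a=ray(d,[316,34],100);b=ray(d,[316,303],100); print(a,b,np.degrees(np.arctan2(*(a-b)[[1,0]])),np.hypot(*(a-b)[:2]))
E
```

```text
[[309.8 236.4]
 [309.5 161.8]
 [320.6 236.5]
 [321.3 161.9]
 [311.2 303.6]
 [310.5  26.2]
 [155.1  31.7]]
90 [189, 179, 183, 173, 171, 172, 171, 178, 149, 97, 111, 115, 109, 111, 109, 106, 105, 107, 105, 112, 109, 109, 109, 110, 107, 107, 107, 111]
120 [186, 187, 189, 174, 178, 173, 169, 178, 122, 109, 110, 110, 111, 111, 113, 108, 109, 105, 104, 102, 108, 104, 107, 109, 111, 114, 114, 108]
165 [175, 178, 177, 171, 166, 168, 166, 168, 118, 158, 179, 176, 170, 170, 167, 168, 165, 166, 138, 94, 105, 111, 103, 109, 107, 110, 103, 105]
195 [169, 170, 169, 166, 158, 160, 163, 165, 85, 94, 104, 109, 111, 106, 109, 104, 111, 104, 93, 99, 111, 107, 104, 103, 101, 106, 109, 107]
230 [165, 164, 160, 160, 155, 155, 155, 159, 92, 156, 173, 164, 163, 162, 160, 158, 160, 137, 101, 109, 111, 112, 110, 109, 105, 109, 106, 106]
275 [73, 79, 73, 70, 153, 150, 152, 150, 138, 181, 177, 180, 184, 179, 178, 184, 185, 181, 182, 178, 180, 180, 179, 183, 178, 174, 178, 178]
[108, 111, 110, 112, 109, 110, 102, 101, 108, 95, 79, 77, 77, 77, 74, 78, 78, 74, 74, 75, 73, 76, 75, 106, 136, 170, 177, 175, 177, 177, 174, 173, 174, 177, 172, 173, 175, 178, 173, 169, 177, 177, 175, 116, 96, 101, 106, 106, 104, 104, 109, 103, 105, 106, 107, 106, 108, 105, 108, 106, 102, 103, 98, 102, 104, 104, 105, 105, 102, 104, 102, 157, 163, 162, 163, 161, 158, 163, 163, 156, 156, 162, 161, 165, 164, 163, 159, 162, 162, 163, 162, 161, 163, 161, 158, 155, 135, 112, 108, 111, 110, 112, 105, 106, 107, 109, 112, 109, 113, 108]
[450.50468143 238.97903914 100.        ] [730.66443074 198.02718743 100.        ] 171.68378761541788 283.13696206792395
```

```bash
python3 -m inch '[[0,2.5,-40,0],[0,2.5,-80,0],[0,2.5,-115,0],[0,2.5,-135,0],[0,2.5,-143,0],[0,2.5,-143,0],[0,2.5,-143,0]]' && python3 -m inch '[[0,0,0,0],[0,0,0,0],[0,0,0,0],[0,0,0,0],[0,0,0,0],[0,0,0,0],[0,0,0,0],[0,0,0,0],[0,0,0,0],[0,0,0,0]]' 255
```

```text
clock: 4.1
eef_pos: [589.0, 221.9, 118.0]
tcp_rot: [[0.002, 0.144, 0.99], [0.001, 0.99, -0.144], [-1.0, 0.001, 0.002]]
contact_force: [-0.3, 0.2, -0.1]
gripper_width: 85.6
clock: 4.93
eef_pos: [589.2, 222.3, 118.4]
tcp_rot: [[0.002, 0.144, 0.99], [0.002, 0.99, -0.144], [-1.0, 0.002, 0.002]]
contact_force: [-0.7, 2.9, 3.8]
gripper_width: 9.3
```

```bash
python3 - <<'E'
from fit import *
d=cam('wrist','w2.png'); R=cv2.Rodrigues(np.array(d['rvec'],float))[0]
C=-R.T@np.array(d['tvec']).ravel(); print(C)
C=C+[-.8,-1.2,140.8]; d['tvec']=-R@C
tb=np.load('tb.npy')
print(proj(d,place(tb,[[90,-130,0],[90,130,0],[115,-132,128],[115,132,128],[115,-132,150],[115,132,150],[115,-132,122],[115,132,122]])).round(1))
im=cv2.imread('pics/w1.png')
cv2.imwrite('pics/w1c.png',cv2.resize(im[0:320,0:230],None,fx=2.5,fy=1.85*1.0))
E
```

```text
[504.68292816 235.58318411 252.87787382]
[[148.7 238.2]
 [128.2  38.9]
 [107.1 295.9]
 [ 59.3   7.4]
 [ 91.9 310. ]
 [ 32.8  -2.1]
 [110.8 292.4]
 [ 65.7   9.6]]
```

View pics/w1c.png

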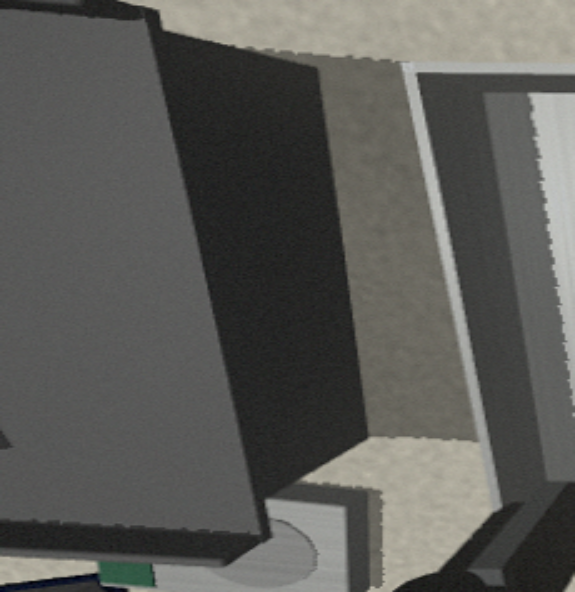

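```bash
python3 -m inch '[[-2,-8,0,-0.8],[-4,-16,0,-1.6],[-7,-24,0,-2.4],[-9,-32,0,-3.2],[-11,-40,0,-4],[-13,-48,0,-4.8],[-15,-56,0,-5.6],[-17,-63,0,-5.6],[-18,-69,0,-5.6],[-18,-69,0,-5.6]]'; python3 - <<'E'
from fit import *
s=status.observe();print(s['eef_pos'],np.degrees(np.arctan2(s['tcp_rot'][1][1],s['tcp_rot'][0][1])))
d=cam('wrist','w3.png');tb=np.load('tb.npy')
print(proj(d,place(tb,[[90,-130,0],[90,130,0],[115,-132,128],[115,132,128]])).round(1))
e=cam('top','t3.png')
a=cv2.resize(d['image'][:,:],None,fx=1.2,fy=1.2,interpolation=cv2.INTER_CUBIC)[:,:400]
b=cv2.resize(e['image'][100:320,240:400],None,fx=2.2,fy=2.2,interpolation=cv2.INTER_CUBIC)
h=np.zeros((484,400+b.shape[1],3),np.uint8);h[:480,:400]=a;h[:b.shape[0],400:]=b
cv2.imwrite('pics/c3.png',h)
E
```

```text
clock: 5.82
eef_pos: [570.5, 151.5, 118.4]
tcp_rot: [[0.001, 0.241, 0.97], [-0.0, 0.97, -0.241], [-1.0, 0.0, 0.001]]
contact_force: [-1.4, -2.1, 3.9]
gripper_width: 9.3
[570.53406715 151.49886085 118.43163105] 76.03846640772139
[[161.  319.5]
 [100.   38.9]
 [ 97.8 465.6]
 [-93.2 -41.4]]
```

View pics/c3.png

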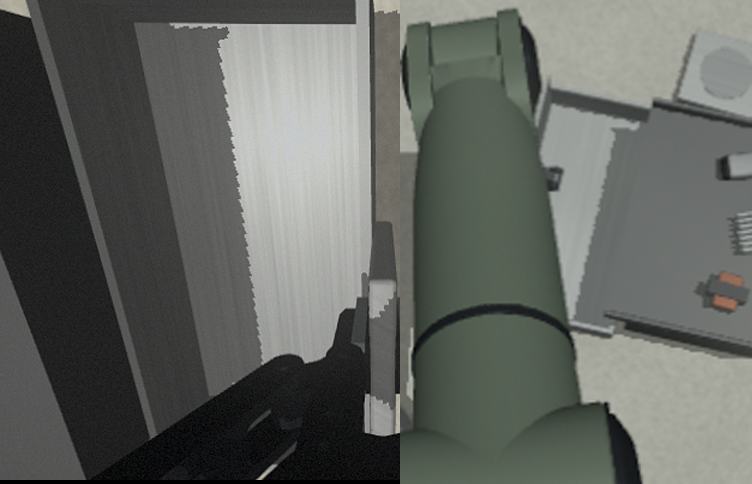

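```bash
python3 -m inch '[[-0.5,-2,0,0],[-1,-4,0,0],[-1.5,-6,0,0],[-2,-8,0,0],[-2,-8,0,0]]'; python3 -m inch '[[-0.2,-1,0,0],[-0.5,-2,0,0],[-0.7,-3,0,0],[-0.7,-3,0,0]]'
```

```text
clock: 6.33
eef_pos: [568.7, 143.9, 118.4]
tcp_rot: [[0.002, 0.241, 0.971], [-0.001, 0.971, -0.241], [-1.0, -0.0, 0.002]]
contact_force: [1.0, 2.2, 1.6]
gripper_width: 9.3
clock: 6.67
eef_pos: [568.0, 140.8, 118.4]
tcp_rot: [[0.002, 0.241, 0.971], [-0.001, 0.971, -0.241], [-1.0, -0.0, 0.002]]
contact_force: [0.6, 3.3, 1.6]
gripper_width: 9.3
```

```bash
for i in 1 2 ; do python3 -m inch '[[-0.2,-0.7,0,0],[-0.4,-1.5,0,0],[-0.4,-1.5,0,0]]' | grep -v rot; done
```

```text
clock: 6.92
eef_pos: [567.5, 140.4, 118.5]
contact_force: [0.2, 7.1, 2.9]
gripper_width: 8.9
clock: 7.17
eef_pos: [567.4, 140.3, 118.7]
contact_force: [1.4, 9.2, 1.6]
gripper_width: 9.4
```

```bash
python3 -m inch '[[-0.3,-1.2,0,0],[-0.6,-2.5,0,0],[-0.6,-2.5,0,0]]' | grep -v rot; python3 -m inch '[[0,0,0,0],[0,0,0,0],[0,0,0,0],[0,0,0,0],[0,0,0,0],[0,0,0,0]]' 0|grep -v rot; python3 -m inch '[[0,0,40,0],[0,0,80,0],[0,0,120,0],[0,0,160,0],[0,0,190,0],[0,0,190,0],[0,0,190,0]]'|grep -v rot; python3 - <<'E'
from fit import *
d=cam('wrist','w4.png');tb=np.load('tb.npy')
import pickle; pickle.dump({k:np.array(d[k]) for k in('camera_matrix','rvec','tvec')}|{'k1':d['k1']},open('w4.pkl','wb'))
print(proj(d,place(tb,[[115,-132,128],[115,132,128],[-95,132,150],[-95,-132,150]])).round(1))
cv2.imwrite('pics/w4c.png',cv2.resize(d['image'][:330,:380],None,fx=2,fy=1.8))
E
```

```text
clock: 7.42
eef_pos: [567.4, 140.1, 119.3]
contact_force: [1.2, 12.2, 4.0]
gripper_width: 9.3
clock: 7.92
eef_pos: [567.2, 139.6, 119.1]
contact_force: [0.0, 0.1, 0.1]
gripper_width: 80.5
clock: 8.5
eef_pos: [568.3, 139.6, 311.2]
contact_force: [-0.3, 0.6, -0.6]
gripper_width: 85.4
[[214.8 283.3]
 [183.   47.3]
 [-76.5  39. ]
 [ 25.9 296.1]]
```

View pics/w4c.png

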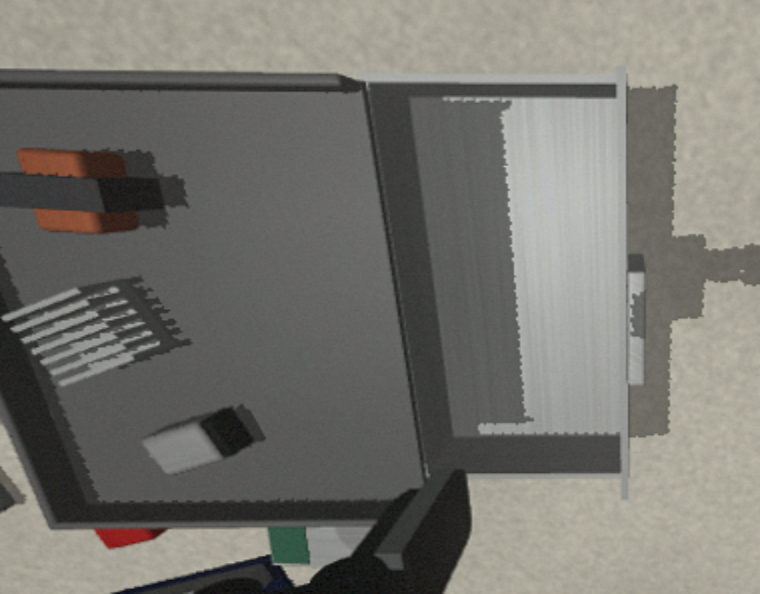

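```bash
python3 - <<'E'
from fit import *
import pickle; d=pickle.load(open('w4.pkl','rb'))
g=cv2.imread('pics/w4.png',0).astype(int)
for c in (20,60,100,250,290): print(c,'top',g[32:54,c].tolist(),'bot',g[258:300,c].tolist())
t=fit([512,-95,1.33],[(d,[[115,132,128],[-95,-132,150]],np.array([[183.5,46],[26,292.5]]))])
b=fit([551,65,1.33],[(d,[[75,145,100],[75,-145,100],[-75,145,70]],np.array([[313.5,37.2],[313,276.3],[183.5,44.5]]))])
c,s=np.cos(t[2]),np.sin(t[2]); v=b[:2]-t[:2]; print(c*v[0]+s*v[1],-s*v[0]+c*v[1])
tb=np.load('tb.npy');c,s=np.cos(tb[2]),np.sin(tb[2]); v=t[:2]-tb[:2]; print(c*v[0]+s*v[1],-s*v[0]+c*v[1])
E
```

```text
20 top [162, 160, 163, 160, 164, 165, 122, 67, 80, 82, 87, 86, 79, 68, 46, 39, 41, 62, 90, 90, 85, 86] bot [33, 33, 32, 36, 30, 35, 36, 37, 34, 38, 43, 49, 60, 66, 73, 77, 79, 79, 85, 81, 87, 83, 83, 76, 102, 142, 162, 160, 158, 160, 166, 165, 167, 165, 166, 168, 169, 166, 160, 162, 164, 165]
60 top [153, 156, 158, 162, 163, 162, 163, 94, 72, 84, 85, 92, 88, 75, 58, 43, 40, 37, 76, 90, 91, 88] bot [84, 82, 83, 85, 84, 89, 86, 86, 80, 85, 87, 88, 86, 83, 86, 82, 88, 85, 88, 90, 84, 56, 39, 36, 36, 42, 45, 37, 38, 39, 37, 52, 66, 89, 88, 75, 69, 62, 69, 70, 60, 68]
100 top [158, 150, 154, 156, 158, 158, 167, 128, 87, 79, 83, 95, 95, 88, 68, 53, 43, 39, 72, 95, 95, 96] bot [95, 79, 88, 86, 86, 85, 88, 86, 88, 87, 86, 84, 85, 86, 85, 88, 87, 85, 87, 85, 63, 48, 38, 35, 36, 41, 43, 36, 38, 34, 39, 53, 78, 91, 88, 120, 174, 167, 166, 172, 162, 165]
250 top [167, 163, 164, 166, 162, 165, 164, 162, 163, 165, 171, 175, 175, 162, 117, 62, 71, 68, 68, 73, 67, 90] bot [66, 64, 71, 65, 57, 131, 151, 149, 155, 158, 165, 165, 165, 157, 157, 158, 168, 167, 162, 159, 160, 166, 168, 168, 165, 163, 161, 165, 171, 173, 176, 163, 157, 161, 166, 173, 168, 164, 161, 166, 165, 165]
290 top [162, 161, 164, 162, 163, 164, 170, 172, 175, 171, 171, 173, 175, 167, 128, 62, 70, 68, 69, 70, 67, 71] bot [70, 69, 72, 69, 82, 144, 156, 155, 172, 177, 176, 172, 170, 167, 165, 168, 177, 176, 179, 173, 170, 170, 169, 168, 163, 166, 170, 170, 179, 180, 179, 175, 172, 172, 177, 173, 176, 176, 176, 169, 172, 172]
fit [510.1 -94.1] 75.89
[[0.4, -0.6], [-0.5, 1.9]]
fit [550.7  64.3] 76.04
[[0.3, 0.5], [1.2, 2.2], [-3.6, -2.9]]
163.59729119125507 -0.7275971236637986
0.6705171455175793 1.9761505013794807
```

```bash
python3 -m inch '[[-93,-372,-50,0],[-93,-372,-50,0],[-93,-372,-50,0],[-93,-372,-50,0],[-93,-372,-50,0],[-93,-372,-50,0],[-93,-372,-50,0],[-93,-372,-50,0],[-93,-372,-50,0],[-93,-372,-50,0]]' 135; python3 -m inch '[[0,0,0,0],[0,0,0,0]]'|grep -v rot; python3 - <<'E'
from fit import *
s=status.observe();print(s['eef_pos'],np.degrees(np.arctan2(s['tcp_rot'][1][1],s['tcp_rot'][0][1])))
d=cam('wrist','w5.png')
for tb in ([511.9,-95.3,1.328],[510.1,-94.1,1.3265],[508.3,-97.6,1.327]): print(proj(d,place(tb,[[-147,0,125],[-133,0,125],[-140,60,125],[-140,-60,125],[-95,132,150],[-95,-132,150]])).round(1).tolist())
E
```

```text
clock: 9.38
eef_pos: [471.4, -236.6, 256.1]
tcp_rot: [[-0.0, 0.243, 0.97], [0.009, 0.97, -0.243], [-1.0, 0.009, -0.003]]
contact_force: [0.7, -0.3, 0.1]
gripper_width: 39.8
clock: 9.55
eef_pos: [470.0, -236.5, 253.9]
contact_force: [0.0, -0.1, -0.3]
gripper_width: 40.2
[ 469.9792833  -236.45378426  253.91886401] 75.78718459805319
[[316.3, 203.6], [331.1, 203.5], [323.8, 139.1], [323.7, 259.8], [387.3, 41.0], [369.1, 335.4]]
[[317.1, 201.4], [331.9, 201.3], [324.7, 136.5], [324.4, 257.8], [388.8, 37.5], [369.7, 333.7]]
[[313.0, 200.6], [327.9, 200.5], [320.3, 135.5], [320.6, 257.1], [383.5, 36.2], [366.0, 333.0]]
```

View pics/w5.png

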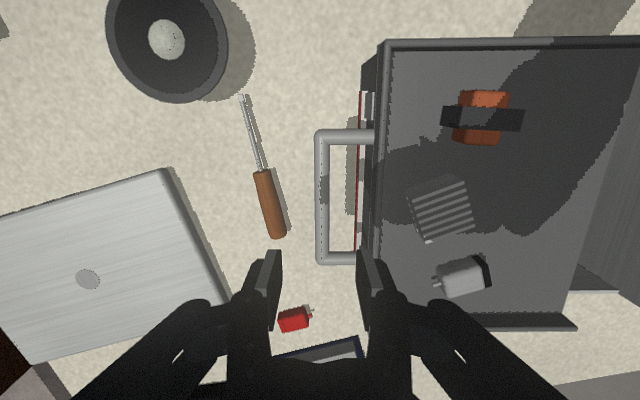

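```bash
python3 -m inch '[[1,3,-35,0],[1,3,-70,0],[1,3,-95,0],[1,3,-105,0],[1,3,-108,0],[1,3,-108,0]]'|grep -v rot; python3 -m inch '[[0,0,-4,0],[0,0,-8,0],[0,0,-12,0],[0,0,-12,0]]'|grep -v rot;
```

```text
clock: 10.1
eef_pos: [472.0, -231.4, 146.6]
contact_force: [-0.0, 0.1, 0.5]
gripper_width: 40.2
clock: 10.43
eef_pos: [472.0, -231.4, 134.6]
contact_force: [-0.4, 0.1, 0.4]
gripper_width: 40.5
```

```bash
python3 - <<'E'
from fit import *
s=status.observe();print(s['eef_pos'],np.degrees(np.arctan2(s['tcp_rot'][1][1],s['tcp_rot'][0][1])))
d=cam('side','s6.png'); cv2.imwrite('pics/s6c.png',cv2.resize(d['image'][170:330,230:430],None,fx=3,fy=3,interpolation=cv2.INTER_CUBIC))
E
```

```text
[ 472.04889411 -231.3768859   134.62338934] 76.00451318765722
```

View pics/s6c.png

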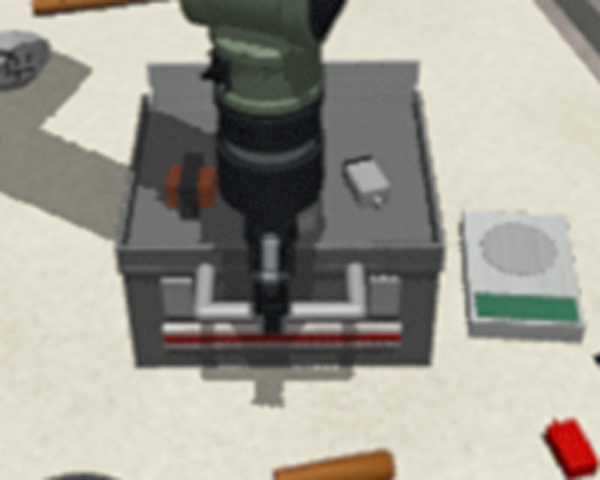

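```bash
python3 -m inch '[[0,-1,-5,0],[0,-1,-10,0],[0,-1,-14,0],[0,-1,-14,0]]'|grep -v rot;  python3 -m inch '[[0,0,0,0],[0,0,0,0],[0,0,0,0],[0,0,0,0],[0,0,0,0],[0,0,0,0],[0,0,0,0],[0,0,0,0]]' 255|grep -v rot
```

```text
clock: 10.82
eef_pos: [471.3, -232.1, 119.7]
contact_force: [-0.6, 0.3, 0.1]
gripper_width: 40.0
clock: 11.48
eef_pos: [471.1, -232.3, 119.7]
contact_force: [-2.8, -1.9, -0.4]
gripper_width: 11.8
```

```bash
python3 -m inch '[[0,0,0,0],[0,0,0,0],[0,0,0,0]]'|grep -v rot; python3 -m inch '[[0,0,2,0],[0,0,4,0],[0,0.5,6,0],[0,0.5,6,0]]'|grep -v rot;
```

```text
clock: 11.73
eef_pos: [471.1, -232.3, 119.7]
contact_force: [-1.8, -1.8, 0.2]
gripper_width: 11.8
clock: 12.07
eef_pos: [471.1, -232.1, 125.9]
contact_force: [-0.5, -3.3, -4.5]
gripper_width: 11.7
```

```bash
python3 - <<'E'
import numpy as np
for t in [1.6]+[3.5,5.5,7.5,9.5,11.5,13.5,15.5,17.5,19,20]+list(np.arange(21.5,61,1.5))+[60]:
    r=np.radians(t);a=230*(1-np.cos(r))+5*np.sin(r);z=230*np.sin(r)-5*(1-np.cos(r))
    print(t,(471.1+.241*a).round(1),(-232.3+.971*a).round(1),(119.7+z).round(1))
E
```

```text
1.6 471.2 -232.1 126.1
3.5 471.3 -231.6 133.7
5.5 471.5 -230.8 141.7
7.5 471.7 -229.8 149.7
9.5 472.1 -228.4 157.6
11.5 472.5 -226.8 165.5
13.5 472.9 -225.0 173.3
15.5 473.4 -222.9 181.0
17.5 474.0 -220.5 188.6
19 474.5 -218.6 194.3
20 474.9 -217.2 198.1
21.5 475.4 -215.0 203.6
23.0 476.0 -212.6 209.2
24.5 476.6 -210.2 214.6
26.0 477.2 -207.6 220.0
27.5 477.9 -204.8 225.3
29.0 478.6 -201.9 230.6
30.5 479.4 -198.9 235.7
32.0 480.2 -195.8 240.8
33.5 481.0 -192.5 245.8
35.0 481.8 -189.1 250.7
36.5 482.7 -185.6 255.5
38.0 483.6 -182.0 260.2
39.5 484.5 -178.2 264.9
41.0 485.5 -174.3 269.4
42.5 486.5 -170.3 273.8
44.0 487.5 -166.2 278.1
45.5 488.5 -162.0 282.3
47.0 489.6 -157.7 286.3
48.5 490.7 -153.3 290.3
50.0 491.8 -148.8 294.1
51.5 493.0 -144.2 297.8
53.0 494.1 -139.5 301.4
54.5 495.3 -134.7 304.9
56.0 496.5 -129.8 308.2
57.5 497.8 -124.9 311.4
59.0 499.0 -119.8 314.4
60.5 500.3 -114.7 317.3
60 499.9 -116.4 316.4
```

```bash
python3 -m inch '[[0.2,0.5,8,0],[0.4,1.3,16,0],[0.6,2.3,24,0],[1,3.7,32,0],[1.4,5.3,40,0],[1.8,7.1,47.5,0],[2.3,9.2,55,0],[2.9,11.6,63,0],[3.4,13.5,68.5,0],[3.8,15,72,0]]'
```

```text
clock: 12.9
eef_pos: [474.7, -217.6, 199.2]
tcp_rot: [[-0.006, 0.243, 0.97], [0.01, 0.97, -0.243], [-1.0, 0.008, -0.008]]
contact_force: [-2.4, -6.3, -3.2]
gripper_width: 11.7
```

```bash
python3 -m inch '[[0.7,2.6,4.5,0],[1.3,5,10,0],[1.9,7.4,15.5,0],[2.5,10,21,0],[3.2,12.8,26,0],[3.9,15.7,31.5,0],[4.7,18.7,36.5,0],[5.5,21.8,41.5,0],[6.3,25,46.5,0],[7.1,28.5,51.5,0]]'
```

```text
clock: 13.73
eef_pos: [481.3, -190.8, 252.1]
tcp_rot: [[-0.007, 0.244, 0.97], [0.005, 0.97, -0.244], [-1.0, 0.003, -0.008]]
contact_force: [-4.1, -8.5, 0.1]
gripper_width: 11.7
```

```bash
python3 -m inch '[[0.9,4.5,3.5,0],[1.9,8.5,8,0],[2.9,12.5,12.5,0],[4,16.5,17,0],[5,20.5,21.5,0],[6,24.6,25.8,0],[7.1,28.8,30,0],[8.2,33.1,34,0],[9.3,37.5,38,0],[10.4,42,42,0]]'; python3 - <<'E'
from fit import *
print(status.observe()['eef_pos']); d=cam('top','t8.png'); e=cam('side','s8.png')
h=np.hstack([cv2.resize(d['image'][130:280,250:450],None,fx=2,fy=2),cv2.resize(e['image'][130:280,230:430],None,fx=2,fy=2)])
cv2.imwrite('pics/c8.png',h)
E
```

```text
clock: 14.57
eef_pos: [490.9, -151.8, 296.9]
tcp_rot: [[-0.007, 0.245, 0.969], [-0.004, 0.969, -0.245], [-1.0, -0.005, -0.006]]
contact_force: [-8.2, -11.5, 10.0]
gripper_width: 11.7
[ 490.90960282 -151.76016197  296.92074293]
```

View pics/c8.png

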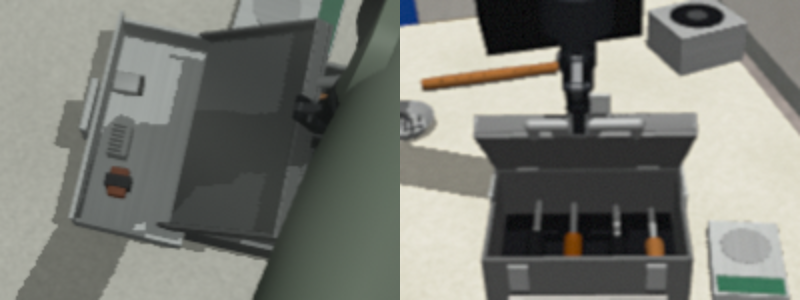

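```bash
python3 -m inch '[[0.8,3.2,3,0],[1.6,6.4,5.7,0],[2.4,9.6,8.3,0],[3.2,12.8,10.8,0],[4,16,13.2,0],[4.9,19.4,15.6,0],[5.8,22.8,17.8,0],[6.7,26.2,19.9,0],[7.6,29.7,21.9,0],[8.4,33,23.7,0]]'; python3 -m inch '[[0,0,0,0],[0,0,0,0],[0,0,0,0]]'; python3 - <<'E'
from fit import *
d=cam('side','s9.png'); e=cam('top','t9.png')
tb=[508.8,-97,np.radians(76)]
def lid(P,th):
    P=np.array(P,float);x,z=P[:,0]-90,P[:,2]-120;t=np.radians(th)
    return np.c_[90+x*np.cos(t)+z*np.sin(t),P[:,1],120-x*np.sin(t)+z*np.cos(t)]
im=cv2.resize(d['image'][130:280,230:430],None,fx=3,fy=3,interpolation=cv2.INTER_CUBIC)
for th,c in((57,(0,255,0)),(60,(0,0,255)),(63,(255,0,0))):
    P=lid([[-95,-132,150],[-95,132,150],[-95,132,122],[-95,-132,122]],th); q=((proj(d,place(tb,P))-[230,130]+.5)*3).astype(int); cv2.polylines(im,[q],True,c,1); print(th,proj(d,place(tb,P)).round(1).tolist())
    print(place(tb,lid([[-140,0,125]],th)))
i2=cv2.resize(e['image'][130:280,250:450],None,fx=2,fy=2)
h=np.zeros((450,1000,3),np.uint8);h[:,:600]=im;h[:300,600:]=i2
cv2.imwrite('pics/c9.png',cv2.resize(h,None,fx=.8,fy=.8,interpolation=cv2.INTER_AREA))
E
```

```text
clock: 15.5
eef_pos: [499.0, -118.5, 321.9]
tcp_rot: [[-0.007, 0.245, 0.97], [-0.005, 0.97, -0.245], [-1.0, -0.007, -0.006]]
contact_force: [-5.5, -4.5, 4.2]
gripper_width: 11.5
clock: 15.75
eef_pos: [499.1, -118.3, 322.0]
tcp_rot: [[-0.007, 0.245, 0.97], [-0.005, 0.97, -0.245], [-1.0, -0.006, -0.006]]
contact_force: [-3.0, -3.5, 1.6]
gripper_width: 11.5
57 [[376.8, 176.6], [266.0, 177.8], [265.4, 188.6], [377.4, 187.5]]
[[ 501.28260969 -127.15060574  315.6174258 ]]
60 [[376.5, 173.3], [266.3, 174.4], [265.6, 184.9], [377.2, 183.8]]
[[ 503.79950515 -117.05588942  321.68584287]]
63 [[376.2, 170.1], [266.7, 171.2], [265.9, 181.3], [377.0, 180.2]]
[[ 506.38978482 -106.66684511  327.20145306]]
```

View pics/c9.png

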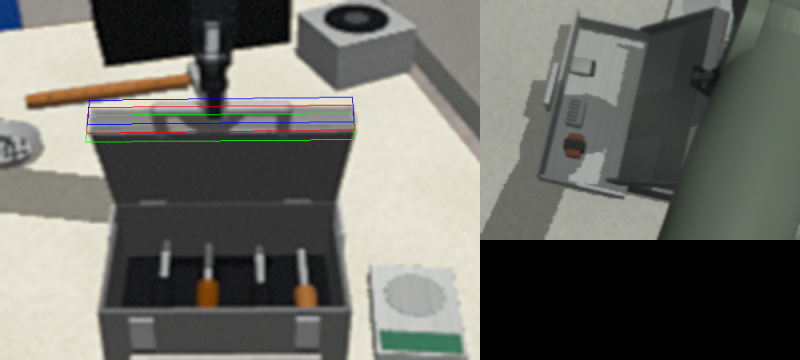

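```bash
python3 - <<'E'
from fit import *
d=cam('side'); g=cv2.cvtColor(d['image'],cv2.COLOR_BGR2GRAY).astype(int); g0=cv2.imread('pics/side0.png',0).astype(int)
for c in (275,280,365,370): print(c,g[166:194,c].tolist(),'shut',g0[245:300,c].tolist())
tb=[508.8,-97,np.radians(76)]
P=[[-95,-132,150],[-95,132,150],[-95,132,122],[-95,-132,122],[-90,130,0],[-90,-130,0]]
print(proj(d,place(tb,P)).round(1).tolist())
for c in (280,370): print(g0[284:300,c].tolist())
E
```

```text
275 [127, 118, 100, 74, 69, 140, 217, 230, 224, 179, 138, 131, 133, 134, 133, 138, 137, 119, 131, 116, 72, 46, 46, 50, 48, 51, 49, 50] shut [123, 122, 122, 121, 119, 120, 117, 125, 90, 70, 72, 71, 73, 81, 91, 76, 62, 55, 57, 69, 71, 73, 72, 73, 71, 73, 72, 71, 70, 70, 69, 69, 70, 68, 67, 67, 65, 65, 67, 70, 74, 78, 82, 93, 103, 102, 111, 156, 216, 226, 227, 226, 225, 227, 228]
280 [125, 108, 84, 66, 123, 208, 228, 229, 225, 181, 140, 132, 134, 137, 137, 140, 136, 120, 132, 118, 72, 47, 49, 47, 52, 48, 49, 48] shut [120, 120, 120, 121, 121, 119, 119, 124, 90, 69, 70, 74, 73, 79, 90, 77, 59, 57, 61, 65, 72, 70, 73, 69, 69, 72, 71, 71, 74, 72, 71, 74, 72, 70, 72, 71, 73, 71, 73, 71, 72, 71, 68, 71, 72, 68, 74, 135, 214, 226, 225, 227, 228, 230, 230]
365 [227, 225, 222, 220, 223, 223, 224, 220, 177, 143, 139, 141, 142, 144, 148, 144, 124, 136, 125, 72, 45, 47, 46, 49, 50, 50, 48, 48] shut [121, 119, 119, 119, 118, 113, 118, 99, 78, 69, 71, 68, 70, 75, 70, 64, 56, 54, 63, 69, 73, 72, 70, 72, 70, 70, 69, 71, 68, 72, 72, 69, 70, 67, 69, 67, 71, 69, 70, 73, 72, 69, 71, 70, 71, 64, 98, 179, 224, 226, 225, 225, 223, 223, 225]
370 [92, 131, 197, 221, 223, 223, 225, 221, 182, 147, 139, 143, 143, 146, 149, 145, 123, 136, 122, 71, 45, 48, 49, 49, 48, 47, 48, 49] shut [120, 118, 122, 122, 118, 112, 120, 101, 77, 72, 70, 69, 71, 75, 74, 64, 55, 56, 59, 69, 73, 71, 70, 73, 73, 72, 70, 71, 71, 72, 69, 72, 70, 72, 71, 71, 70, 70, 71, 72, 72, 69, 70, 71, 70, 66, 97, 173, 222, 227, 227, 228, 225, 226, 226]
[[377.6, 252.2], [266.4, 252.7], [267.7, 261.1], [376.8, 260.6], [273.5, 292.6], [372.5, 292.3]]
[71, 72, 71, 68, 71, 72, 68, 74, 135, 214, 226, 225, 227, 228, 230, 230]
[72, 72, 69, 70, 71, 70, 66, 97, 173, 222, 227, 227, 228, 225, 226, 226]
```

```bash
python3 -m inch '[[0.3,1.4,0.8,0],[0.7,2.8,1.6,0],[0.7,2.8,1.6,0],[0.7,2.8,1.6,0],[0.7,2.8,1.6,0],[0.7,2.8,1.6,0]]'; python3 - <<'E'
from fit import *
d=cam('side','s10.png'); g=cv2.cvtColor(d['image'],cv2.COLOR_BGR2GRAY).astype(int)
for c in (275,280,365,370): print(c,g[170:190,c].tolist())
e=cam('top','t10.png');cv2.imwrite('pics/c10.png',cv2.resize(e['image'][110:320,160:500],None,fx=2.3,fy=2.3,interpolation=cv2.INTER_CUBIC))
s=status.observe();print(s['eef_pos'],s['contact_force'],s['gripper_width'])
E
```

```text
clock: 16.4
eef_pos: [499.7, -115.7, 323.5]
tcp_rot: [[-0.007, 0.245, 0.969], [-0.005, 0.969, -0.245], [-1.0, -0.007, -0.006]]
contact_force: [-2.4, -2.8, 0.8]
gripper_width: 11.1
275 [70, 140, 218, 229, 198, 147, 130, 131, 135, 134, 138, 136, 121, 133, 114, 71, 43, 51, 49, 52]
280 [123, 208, 229, 228, 200, 149, 131, 132, 134, 134, 137, 135, 117, 130, 116, 71, 47, 47, 48, 48]
365 [223, 225, 223, 187, 146, 137, 141, 141, 143, 148, 145, 125, 137, 124, 72, 48, 44, 49, 51, 50]
370 [224, 224, 223, 177, 141, 138, 141, 141, 142, 147, 145, 123, 134, 120, 73, 48, 47, 48, 49, 49]
[ 499.69062591 -115.74427062  323.48763287] [-2.96887738 -2.94446703  0.97972234] 11.251186126723548
```

View pics/c10.png

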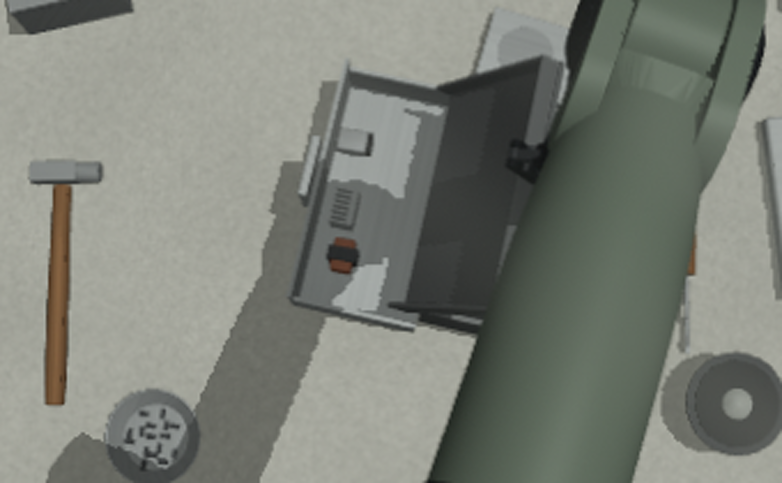

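```bash
for i in 1 2; do python3 -m inch '[[0,0,0,0],[0,0,0,0],[0,0,0,0],[0,0,0,0],[0,0,0,0],[0,0,0,0],[0,0,0,0],[0,0,0,0],[0,0,0,0],[0,0,0,0]]'|grep -v rot; done; python3 - <<'E'
from fit import *
d=cam('side','s11.png'); g=cv2.cvtColor(d['image'],cv2.COLOR_BGR2GRAY).astype(int)
for c in (280,370): print(c,g[170:190,c].tolist())
e=cam('top')
uv=np.array([[311.3,138.3],[287.4,240.9]])
for p in ([551.6,64.9,np.radians(76.08)],[548.5,63.1,np.radians(76)]): print(proj(e,place(p,[[75,-145,100],[75,145,100]])).round(1).tolist())
for i,u in enumerate(uv): print(ray(e,u,100).round(1))
cv2.imwrite('pics/c11.png',cv2.resize(d['image'][140:220,280:360],None,fx=6,fy=6,interpolation=cv2.INTER_CUBIC))
E
```

```text
clock: 17.33
eef_pos: [499.7, -115.8, 323.5]
contact_force: [-3.0, -2.2, 1.2]
gripper_width: 11.4
clock: 18.17
eef_pos: [499.7, -115.7, 323.5]
contact_force: [-2.3, -1.8, 1.7]
gripper_width: 11.5
280 [122, 210, 229, 228, 201, 147, 129, 133, 135, 136, 136, 137, 117, 130, 116, 71, 47, 47, 48, 48]
370 [224, 223, 221, 176, 141, 139, 140, 142, 144, 149, 145, 122, 136, 121, 73, 46, 47, 46, 50, 51]
[[309.3, 135.0], [283.9, 238.9]]
[[310.1, 136.1], [284.5, 240.0]]
[700.9  97.5 100. ]
[423.5 163.4 100. ]
```

```bash
python3 -c "
from bench import bot; print(bot.job_done())"
```

```text
the job is handed in; nothing more can be done
None
```

The job is done and handed in at about 18 s. The bin was gripped by its tab and slid up against the back of the toolbox with the lid still shut. The lid was then lifted by its bar handle, and all three parts slid off into the bin. The arm is still holding the lid open.

**Final checks**
- **Bin:** before the lift, the wrist camera put it about 0.7 mm off centre and 0.15° from square. Contact with the toolbox showed as a push of about 12 N. After the lift, the top view put its back wall about 5 mm nearer the toolbox than the target. That matches a bias this camera showed before the bin was moved, so I take the bin not to have shifted.
- **Parts:** the top view shows the motor, heat sink and transformer in the bin.
- **Lid:** the side view put it at about 60°, and it did not move over 1.7 s of holding. The measured force at the end was about 3 N.
- **Other items:** the hammer, dish and speaker stand where they were. The screwdriver and hard drive were partly hidden by the arm, but what shows is in place.

**What disagreed**
- **Bar in the grip:** it slid an estimated 7 mm towards the fingertips during the lift, because my arc did not quite match the lid's. It stayed between the pads and then held steady.
- **Grip width:** the gripper read about 11.5 mm on the 14 mm bar, which I did not explain. I wanted one more close look at the grip, but the 12-picture limit was used up.

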